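# Tip the film roll down into its cradle and push it home

### The job

The spare roll of sealing film stands on end in the open end of its steel cradle. Push it over with your fingertips, without gripping or lifting it, so that it tips towards the end plate and lies lengthwise in the channel between the side rails, then push it along the channel until its end is fully home against the end plate. Leave the things standing round about where they are, upright.

Things in the scene. Friction and masses are not known exactly. Their poses are not given: they have to be found in the camera images.
- film: loose roll of white sealing film, a cylinder 68 mm across, 110 mm long, about 0.4 kg. Origin: centre of the end it stands on at the start (5 mm above the worktop); z axis: the roll's axis, up at the start. It stands 45 to 92 mm behind the cradle's origin. Pushed near its top it tips about its lower edge, falls by itself past about 32 degrees, and once lying slides under a few newtons
- film_mid (a point): centre of the film roll, on its axis, half-way along (55 mm from either end); lying down it is 39 mm above the worktop
- cradle: steel channel screwed to the worktop. Origin on the worktop on its centre line; x axis along it towards the end plate, y left, z up. Floor 5 mm above the worktop, 74 mm wide between side rails 45 mm high, from x = -125 mm (open end, no wall) to the upright end plate (inner face at x = +130 mm, rounded top 78 mm high). Turned differently each time
- cradle_stop (a point): middle of the end plate's inner face, 39 mm above the worktop: the end of the roll, lying, is to touch here (the roll's centre is then 55 mm before this point)
- can: soda can, upright, 53 mm across, 134 high, beside the cradle. Origin at the centre of its underside; a bystander, not to be disturbed
- spice: small spice jar with a dark cap, upright, 45 mm across, 105 high, beside the cradle. Origin at the centre of its underside; a bystander, not to be disturbed
- tin: food tin, upright, 75 mm across, 110 high, to the right. Origin at the centre of its underside; a bystander, not to be disturbed
- jig: steel double-cone bar measure, upright, 45 mm across, 78 high, to the right. Origin at the centre of its underside; a bystander, not to be disturbed
- cup: lidded sauce cup, 73 mm across, 49 high, to the right. Origin at the centre of its underside; a bystander, not to be disturbed
- clock: white kitchen timer standing on its edge, 27x68x66, at the right, behind the other things there. Origin at the centre of its underside; a bystander, not to be disturbed
Things that resemble listed ones, but are neither listed nor needed, are in the scene too. Leave any purple look-alike of the film alone.

How it is judged (in metres and radians):
On the way:
1. the film roll lies lengthwise in the channel (angle between film's own z axis and vertical between 1.45 and 1.69 rad and angle between the z axis of film and the x axis of cradle, either way round below 0.12 rad and y of film_mid in the frame of cradle between -0.008 and 0.008 m and z of film_mid in the frame of cradle below 0.046 m), for 0.2 s.
At the end, for the whole second after the job is handed in: The roll lies on the channel floor between the rails (its axis within 0.12 rad of the channel's, its centre within 8 mm of the centre line), its end within 6 mm of the end plate, at rest; every bystander stands upright within 30 mm of where it was (all of step 1 and x of film_mid in the frame of cradle between 0.069 and 0.079 m and linear speed of film below 0.02 m/s and distance of each of can, spice, tin, jig, cup, clock from where it was at the start of the episode below 0.03 m and angle between each of can, spice, tin, jig, cup, clock's own z axis and vertical below 0.2 rad); the robot touches nothing.
It fails at once if the film roll is lifted (its centre rises over 85 mm; tipping it raises it to 70 mm) (height (world z) of film_mid above 0.085 m).
It fails at once if a bystander is pushed away or tipped (distance of any of can, spice, tin, jig, cup, clock from where it was at the start of the episode above 0.03 m or angle between any of can, spice, tin, jig, cup, clock's own z axis and vertical above 0.4 rad).
It also fails if it takes over 45 s, if anything falls off the work surface, if the arm or the gripper's body presses on something with over 40 N, if the wrist force passes 120 N, or if a joint passes its speed limit or range.

### The arm

A 6-joint arm with a two-finger parallel gripper is mounted at the origin on a cart in front of the work surface, level with it; the furniture and walls round the work are solid. World frame = base frame: x ahead of the robot, y to its left, z up, the work surface at z = 0. Lengths are in mm, angles in rad, forces in N, time in s.
With the tool pointing down it reaches from about 300 to 775 mm from the base axis. Payload 14.6 kg.
Tool frame: the origin (TCP) lies on the mounting face of the last link; the fingertips stand 199 mm ahead of it and the grasp point (between the pads) lies 180 mm ahead of it; z points along the fingers, y is the line along which they close (so a half turn about z gives the same grasp; the last joint's range is limited). The gripper opens to 94 mm and grips with 3 to 60 N. Pads are 16 mm wide; open, the fingers measure 119 mm over their backs; the gripper's body (75 mm by 177 mm) begins 78 mm behind the grasp point.
Start: joints at [1.083, 0.3, 1.521, -0, 1.321, -0.067], TCP at [224.667, 502.012, 404.646] pointing down, gripper open.
Joint ranges: [-3.03, 3.03], [-0.79, 2.21], [0.23, 2.52], [-1.04, 4.18], [0, 3.07], [-2.55, 2.55]. Speed limits (rad/s): [2.22, 2.22, 2.57, 3.14, 3.14, 3.14].

### API

Orientations are given as [roll, pitch, yaw] about the fixed x, y, z axes, in that order (R = Rz(yaw) Ry(pitch) Rx(roll)).
In Python, from cell import manip gives the robot as it stands. The module is installed in compiled form; this text tells all that it offers.
- The arm moves only by the shell command python3 -m creep 'ROWS' [FORCE]. ROWS is a JSON object of lists of equal length, an entry for each row: "slide": the shift along the world's x, y, z in cm, a list of three; "turn": the turn about the world's z in rad; "claw": the opening, from 0 (shut) to 1 (fully open). A call has 1 to 8 rows; each row shifts and turns the commanded pose from where the row before left it; what a row does not reach is not made up. A row lasts 1/8 s, in which the tool goes at most 62.5 mm and 10.7 degrees, less where a joint would pass 70% of its speed; a pose out of reach is approached as far as the arm can. A call with a gripper value outside its range is refused whole. The fingers move at their own pace and stop on an object; FORCE is the grip in N (left out, the last holds). Time passes only in rows, so rows that do not move let the fingers close. It gives the time, the measured TCP pose, the force, the opening and the grip force at its end, in the units of the state.
- manip.read_state(): the state, without advancing time (a new reading comes with each control period).
- manip.camera(name): name is "scene" or "top" or "wrist"; returns (picture, depth): 384x512x3 uint8, red, green, blue; 384x512 float32, mm along the optical axis (not along the pixel's ray), 0 where there is no reading.
- manip.calibration(name): a dict with "intrinsics" (3x3 intrinsics, pixels), "pose" (4x4, takes a point from camera to world coordinates). Camera axes: x right, y up, looking along -z (the intrinsics and any distortion apply to the point x, -y, -z); pixel columns grow to the right and rows downward; lengths in mm; the calibration is good to about 2 mm. A picture is of the moment at which its call begins: read the wrist's pose just before it. calibration takes no time and is no camera call; for the wrist camera it gives the pose at the moment of the call.
- manip.sign_off(): hands the job in; it is judged then, once.
Trained networks look in the newest picture that a camera, given by its name, has taken for a name from the list of things; names that differ only in an ending like _2 or _b are one class to them, and where a whole thing is asked for, a point or a joint stands for the part that bears it (a point fixed in the world has none). Each returns a list of dicts, best first, with "score" (0 to 1); they miss things now and then, are a little off and sometimes report something else, mostly with a low value. They report only what shows in the picture. A call takes as long as a camera call. They do not tell look-alikes from the thing itself.
- manip.cut_out(query, camera): "mask" (384x512 bool, what is visible of it) and "position" ([column, row] in pixels, amid what is visible of it).
The state is a dict: "clock": time; "joints": joint angles; "qd": joint speeds; "effort": joint torques, N m; "eef_pos": TCP position; "eef_rot": TCP orientation; "wrist_force": force on the tool from outside, world axes, zero at the start; "moment": the same for the moment, N m; "finger_gap": finger opening in mm; "finger_force": force on a finger pad.
Only numpy, scipy, OpenCV 4.12 (cv2) and the standard library are available. Lean on these libraries where they do the work, as an engineer would, in place of code of your own. Each camera call takes 0.05 s, during which the arm holds its last target. There are 200 camera calls.

## Working session

There is one attempt and no reset: what is moved stays moved. The work goes in short steps, Python scripts to look and compute and a shell command to move; the robot and the scene stay as the last step left them, time stands still between calls to the robot, and variables do not carry over. Pictures are saved under pics/ and viewed, at most 10 in all, crops included, and the job is handed in when it is done.

```bash
mkdir -p pics; cat > h.py <<'E'
import numpy as np, cv2
from cell import manip
def cloud(name):
    p,d=manip.camera(name); c=manip.calibration(name)
    K=np.array(c["intrinsics"]); T=np.array(c["pose"])
    v,u=np.mgrid[:384,:512]
    X=np.stack([(u-K[0,2])/K[0,0]*d,-(v-K[1,2])/K[1,1]*d,-d],-1)
    W=X@T[:3,:3].T+T[:3,3]; W[d==0]=np.nan
    return p,W
def save(n,p): cv2.imwrite("pics/"+n+".png",p[...,::-1])
E
python3 - <<'E'
from h import *
s=manip.read_state(); print(s["clock"],s["eef_pos"],s["eef_rot"],s["finger_gap"])
im=[]
for n in ["top","scene"]:
    p,W=cloud(n); np.save(n+"W.npy",W); im.append(p); np.save(n+"p.npy",p); print(n,manip.calibration(n)["pose"][:3,3] if hasattr(manip.calibration(n)["pose"],'shape') else 0, manip.calibration(n).keys())
    for q in ["film","cradle","can","spice","tin","jig","cup","clock"]:
        for r in manip.cut_out(q,n)[:2]:
            m=r["mask"]; w=W[m]; w=w[~np.isnan(w[:,0])]
            if len(w): print(q,round(r["score"],2),np.round(r["position"]),np.round(np.median(w,0)),np.round(np.percentile(w,2,0)),np.round(np.percentile(w,98,0)))
save("a_top",im[0]); save("a_scene",im[1])
E
```

```text
0.0 [224.6699139  501.98440841 404.09294704] [-3.14041585e+00 -5.65271821e-05  2.72078447e+00] 93.94311604732574
top [ 264.35760249  155.79860362 1426.28573056] dict_keys(['intrinsics', 'pose'])
film 0.81 [264. 226.] [450. 157. 108.] [421. 126.   2.] [483. 187. 115.]
film 0.8 [218. 224.] [461. 304. 112.] [429. 272.   4.] [490. 334. 120.]
cradle 0.59 [214. 191.] [573. 326.   5.] [417. 258.  -3.] [669. 377.  69.]
spice 0.87 [168. 213.] [488. 444. 100.] [472. 428.   4.] [513. 469. 108.]
tin 0.71 [399. 228.] [ 475. -210.  105.] [ 444. -252.   12.] [ 510. -184.  112.]
jig 0.58 [364. 223.] [ 493. -129.   53.] [ 472. -148.    1.] [ 512. -110.   81.]
cup 0.93 [335. 230.] [457. -39.  47.] [427. -68.  41.] [488.  -7.  53.]
clock 0.62 [382. 194.] [ 575. -177.   62.] [ 564. -212.    2.] [ 594. -146.   70.]
scene [-162.19917746 -642.17415665  963.12162611] dict_keys(['intrinsics', 'pose'])
film 0.77 [240. 198.] [439. 136.  79.] [420. 120.   5.] [476. 177. 109.]
film 0.75 [218. 177.] [448. 286.  87.] [428. 268.   2.] [547. 376. 114.]
cradle 0.87 [238. 176.] [564. 331.  13.] [410. 245.  -4.] [665. 376.  98.]
can 0.66 [221. 147.] [584. 442.  77.] [569. 432.   8.] [613. 472. 130.]
spice 0.67 [202. 162.] [485. 435.  62.] [470. 424.  -3.] [514. 470. 103.]
tin 0.7 [328. 264.] [ 463. -233.   90.] [ 443. -258.    1.] [ 513. -190.  107.]
jig 0.78 [307. 245.] [ 490. -132.   48.] [ 473. -150.   -4.] [ 516. -107.   75.]
cup 0.67 [285. 239.] [452. -48.  43.] [425. -75.  -5.] [491.   8.  48.]
clock 0.49 [342. 243.] [ 575. -191.   57.] [ 565. -216.   14.] [ 592. -155.   65.]
```

```bash
python3 - <<'E'
from h import *
p=np.load("topp.npy"); q=np.load("scenep.npy")
save("b",np.hstack([cv2.resize(p[110:300,120:320],(400,380)),cv2.resize(q[90:280,130:330],(400,380))]))
for n in ["top","scene"]:
    W=np.load(n+"W.npy"); x,y,z=np.moveaxis(W,-1,0)
    f=(x>410)&(x<510)&(y>260)&(y<345)&(z>105)&(z<125)
    pts=W[f][:,:2].astype(np.float32); print(n,"film top",cv2.minEnclosingCircle(pts),np.median(W[f][:,2]),f.sum())
    r=(x>380)&(x<720)&(y>200)&(y<410)&(z>38)&(z<52)
    pts=W[r]; 
    print("rails",len(pts)); 
    e=(x>600)&(x<720)&(y>270)&(y<420)&(z>55)&(z<90); print("end",np.round(np.median(W[e],0)),np.round(np.percentile(W[e],[2,98],axis=0)))
    c=np.zeros((700,1000,3),np.uint8)
    g=(x>350)&(x<720)&(y>100)&(y<480)&(z>-20)
    hsv=cv2.applyColorMap(np.clip(np.nan_to_num(z)*2,0,255).astype(np.uint8),cv2.COLORMAP_JET)
E
```

```text
top film top ((462.6246032714844, 305.05023193359375), 34.181724548339844) 114.23615628171433 367
rails 395
end [666. 343.  67.] [[660. 311.  56.]
 [673. 370.  78.]]
scene film top ((461.9980163574219, 302.9374694824219), 35.17980194091797) 110.70244724181202 165
rails 186
end [663. 347.  63.] [[659. 336.  57.]
 [667. 367.  75.]]
```

View pics/b.png

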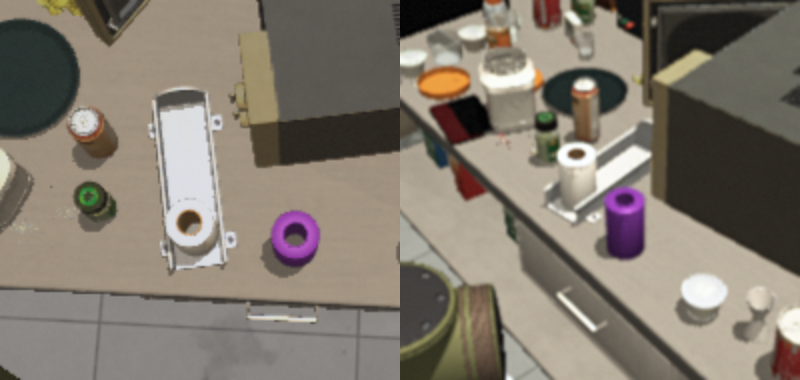

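```bash
cat > fit.py <<'E'
from h import *
from scipy.optimize import least_squares
def cradle(W,film_c):
    x,y,z=np.moveaxis(W,-1,0)
    r=(x>390)&(x<655)&(y>230)&(y<400)&(z>38)&(z<52)&(np.hypot(x-film_c[0],y-film_c[1])>42)
    P=W[r][:,:2]
    def f(a):
        t=-np.sin(a[0])*(P[:,0]-550)+np.cos(a[0])*(P[:,1]-a[1]); return np.abs(t)-39
    s=least_squares(f,[0.18,325],loss="soft_l1",f_scale=2)
    return s.x,np.median(np.abs(s.fun)),len(P)
E
python3 - <<'E'
from fit import *
for n in ["top","scene"]:
    W=np.load(n+"W.npy"); a,res,N=cradle(W,(462,304)); print(n,a,res,N)
    ux=np.array([np.cos(a[0]),np.sin(a[0])]); uy=np.array([-ux[1],ux[0]])
    L=(W[...,:2]-[550,a[1]]); X=L@ux; Y=L@uy; z=W[...,2]
    e=(X>60)&(X<160)&(abs(Y)<30)&(z>50); print("plate",np.percentile(X[e],[2,25,50,75,98]),Y[e].mean())
    fl=(abs(Y)<30)&(z>1.5)&(z<9)&(X<100); print("floor",np.percentile(X[fl],[1,99]),np.median(z[fl]))
    k=(abs(Y)<45)&(X<-60)&(z>-4)&(z<60)&(abs(Y)>33);print("railX",np.percentile(X[k],[1,99]))
    print("film in L",[ (np.array([462.3,304])-[550,a[1]])@v for v in (ux,uy)])
    b=(W[...,0]>480)&(W[...,0]<720)&(W[...,1]>120)&(W[...,1]<300)&(z>90); print("block",np.percentile(W[b],[1,50,99],axis=0).round(), Y[b].max(), np.percentile(X[b],1),np.percentile(Y[b],99))
E
```

```text
top [1.80576688e-01 3.20041720e+02] 1.5652094557033678 287
plate [115.31802953 116.45646195 117.36853193 118.69769365 121.78255159] 0.46108311742447594
floor [-172.18880522   97.56838047] 4.333022937123133
railX [-188.25667028  -62.83106847]
film in L [np.float64(-89.15506647334168), np.float64(-0.03023712318657168)]
block [[484. 121. 101.]
 [623. 177. 274.]
 [718. 280. 280.]] -9.335787203617036 -73.37437356511069 -27.636446272496613
scene [1.86703595e-01 3.16839267e+02] 1.804575373540203 89
plate [112.5276545  115.7198925  117.38275998 118.97013612 121.65849835] 11.02926756894717
floor [-139.21829768   97.66318955] 2.752803268065122
railX [-711.66862922  -61.64714831]
film in L [np.float64(-88.55913648769283), np.float64(3.662803816562681)]
block [[486. 121.  94.]
 [580. 169. 246.]
 [717. 235. 275.]] -4.755734056315489 -70.49990050005648 -98.03906852427178
```

```bash
python3 - <<'E'
from h import *
a=0.182; ux=np.array([np.cos(a),np.sin(a)]); uy=np.array([-ux[1],ux[0]]); O=np.array([550,320])-14.5*ux
print("O",O)
for n in ["top","scene"]:
    W=np.load(n+"W.npy"); L=W[...,:2]-O; X=L@ux; Y=L@uy; z=W[...,2]
    for zl,zh in ((60,120),(120,200),(200,260),(260,300)):
      for x0 in range(-120,160,30):
        m=(X>x0)&(X<x0+30)&(Y<-42)&(Y>-220)&(z>zl)&(z<zh)
        if m.sum()>3: print(n,zl,x0,m.sum(),np.sort(Y[m])[-3:].round())
E
```

```text
O [535.73948684 317.37554493]
top 60 -120 180 [-111. -111. -110.]
top 60 -90 73 [-121. -121. -118.]
top 60 0 191 [-101. -101. -100.]
top 60 30 11 [-90. -88. -87.]
top 60 60 15 [-80. -80. -78.]
top 120 0 308 [-100. -100.  -99.]
top 120 30 5 [-92. -91. -89.]
top 120 60 28 [-79. -79. -79.]
top 200 0 265 [-101. -100. -100.]
top 200 30 12 [-90. -89. -87.]
top 200 60 59 [-81. -78. -78.]
top 200 90 4 [-96. -94. -91.]
top 260 0 412 [-101. -100. -100.]
top 260 30 540 [-100. -100. -100.]
top 260 60 537 [-101. -100. -100.]
top 260 90 517 [-101. -100. -100.]
top 260 120 442 [-101. -101. -100.]
top 260 150 360 [-135. -135. -135.]
scene 60 -120 158 [-113. -113. -111.]
scene 60 -90 30 [-123. -120. -118.]
scene 60 0 357 [-101. -101. -101.]
scene 120 0 501 [-104. -102. -100.]
scene 200 0 412 [-105. -104. -104.]
scene 260 0 199 [-103. -103. -103.]
scene 260 30 177 [-106. -105. -104.]
scene 260 60 159 [-105. -103. -102.]
scene 260 90 160 [-104. -104. -103.]
scene 260 120 123 [-112. -108. -103.]
scene 260 150 101 [-141. -139. -138.]
```

```bash
python3 -m creep '{"slide":[[2.9,-3.5,0],[2.9,-3.5,0],[2.9,-3.5,0],[2.9,-3.5,0],[2.8,-3.5,0],[2.8,-3.5,0],[0,0,0],[0,0,0]],"turn":[-0.162,-0.162,-0.162,-0.162,-0.162,-0.16,0,0],"claw":[0,0,0,0,0,0,0,0]}' 20; python3 - <<'E'
from h import *
s=manip.read_state();p=np.array(s["eef_pos"]);ux=np.array([np.cos(.182),np.sin(.182)]);uy=np.array([-ux[1],ux[0]]);O=[535.7,317.4]
print((p[:2]-O)@ux,(p[:2]-O)@uy)
p,W=cloud("wrist"); save("w1",p)
E
```

```text
clock: 1.9
eef_pos: [396.5, 292.2, 404.7]
eef_rot: [-3.142, -0.0, 1.752]
wrist_force: [0.2, -0.0, 0.7]
finger_gap: 17.3
finger_force: 0.0
-141.47443273790282 0.4333529978887327
```

View pics/w1.png

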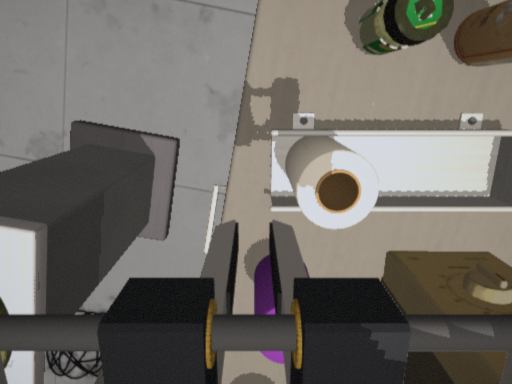

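The wrist view shows the roll (top at about 338,190) between the rails (rows 132 and 208), which run parallel to the finger line; the can and spice jar are clear at the top right. Next I'll descend and refine from this closer view.

```bash
python3 - <<'E'
from fit import *
p,W=cloud("wrist"); x,y,z=np.moveaxis(W,-1,0)
f=(x>410)&(x<510)&(y>260)&(y<345)&(z>105)&(z<125)
print(cv2.minEnclosingCircle(W[f][:,:2].astype(np.float32)),np.median(z[f]))
print(cradle(W,(462,304)))
E
python3 -m creep '{"slide":[[0,0,-4],[0,0,-4],[0,0,-2.7],[0,0,0]],"turn":[0,0,0,0],"claw":[0,0,0,0]}'
```

```text
((463.76214599609375, 304.6845397949219), 34.304473876953125) 114.1072973933409
(array([1.74807879e-01, 3.20126092e+02]), np.float64(1.6136782073611862), 2548)
clock: 2.5
eef_pos: [396.0, 292.5, 296.3]
eef_rot: [-3.138, 0.001, 1.753]
wrist_force: [-0.4, -0.7, 0.9]
finger_gap: 0.3
finger_force: 0.0
```

```bash
python3 -m creep '{"slide":[[1.0,0.18,0],[0.7,0.13,0],[0.7,0.13,0],[0.7,0.13,0],[0.7,0.13,0],[0.7,0.13,0]],"turn":[0,0,0,0,0,0],"claw":[0,0,0,0,0,0]}'; python3 - <<'E'
from h import *
p,W=cloud("wrist");p2,W=cloud("scene"); save("w2",np.hstack([cv2.resize(p,(400,300)),cv2.resize(p2[110:260,130:330],(400,300))]))
E
```

```text
clock: 3.25
eef_pos: [442.2, 300.4, 297.7]
eef_rot: [3.142, -0.0, 1.751]
wrist_force: [-1.3, -0.3, 2.6]
finger_gap: 0.1
finger_force: 1.0
```

View pics/w2.png

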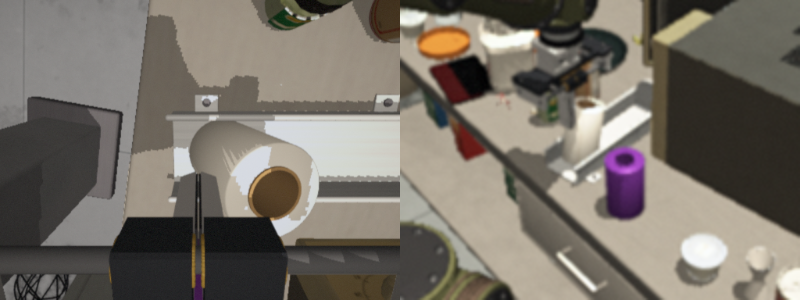

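The roll is leaning forward (left panel, top at about 275,190) and tipping rather than sliding. I'll carry on.

```bash
python3 -m creep '{"slide":[[0.7,0.13,0],[0.7,0.13,0],[0.7,0.13,0],[0.7,0.13,0],[0.7,0.13,0],[0.7,0.13,0],[0,0,0],[0,0,0]],"turn":[0,0,0,0,0,0,0,0],"claw":[0,0,0,0,0,0,0,0]}'; python3 - <<'E'
from h import *
p,W=cloud("wrist");np.save("w3W.npy",W);p2,W=cloud("scene"); save("w3",np.hstack([cv2.resize(p,(400,300)),cv2.resize(p2[110:260,130:330],(400,300))]))
E
```

```text
clock: 4.35
eef_pos: [483.6, 308.1, 297.5]
eef_rot: [-3.141, 0.0, 1.751]
wrist_force: [0.4, 0.4, -0.1]
finger_gap: 0.6
finger_force: 0.0
```

View pics/w3.png

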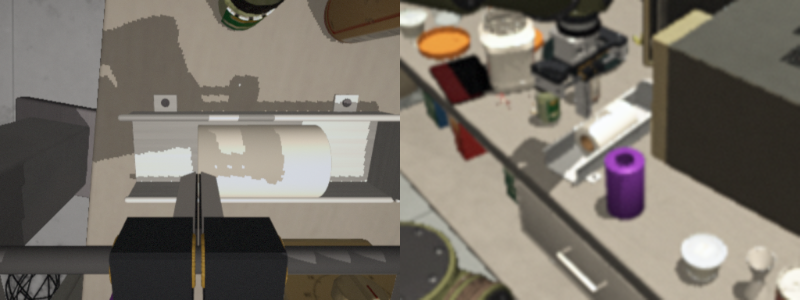

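The roll lies in the channel with its rear end at about column 198 in the left panel. I'll measure its ends.

```bash
cat > meas.py <<'E'
from h import *
a=.179;ux=np.array([np.cos(a),np.sin(a)]);uy=np.array([-ux[1],ux[0]]);O=np.array([535.7,317.5])
def m(W,tag):
    X=(W[...,:2]-O)@ux;Y=(W[...,:2]-O)@uy;z=W[...,2]
    f=(abs(Y)<20)&(z>58)&(z<80)&(X<112)&(X>-110)
    print(tag,"roll X",np.percentile(X[f],[1,50,99]).round(1),f.sum(),"ztop",np.percentile(z[f],95).round(1))
    e=(abs(Y)<30)&(z>60)&(z<90)&(X>115)&(X<150)
    print(" plate",np.percentile(X[e],[3,50,97]).round(1) if e.sum()>5 else 0)
    p=np.array(manip.read_state()["eef_pos"][:2])-O; print(" tool",p@ux,p@uy)
E
python3 - <<'E'
from meas import *
m(np.load("w3W.npy"),"wrist")
for n in["top","scene"]: p,W=cloud(n);m(W,n)
E
```

```text
wrist roll X [-52.7   3.6  54. ] 9393 ztop 72.1
 plate 0
 tool -53.0284060674803 0.05236617686729517
top roll X [19.9 19.9 19.9] 1 ztop 70.3
 plate [130.3 132.6 136.4]
 tool -53.00428140384709 0.04024688471094784
scene roll X [-58.8  -6.2  50.8] 173 ztop 70.9
 plate [127.  131.  134.6]
 tool -52.99311172219443 0.06785448136024641
```

```bash
python3 -m creep '{"slide":[[-2,-0.36,0],[-1.9,-0.34,0],[0,0,0],[0,0,-2.7],[0,0,-2.7],[0,0,0]],"turn":[0,0,0,0,0,0],"claw":[0,0,0,0,0,0]}' && python3 -m creep '{"slide":[[1.2,0.22,0],[1.0,0.18,0],[1.0,0.18,0],[1.0,0.18,0],[0.8,0.15,0],[0.8,0.15,0],[0,0,0]],"turn":[0,0,0,0,0,0,0],"claw":[0,0,0,0,0,0,0]}'; python3 - <<'E'
from meas import *
for n in["wrist","scene"]: p,W=cloud(n);m(W,n)
E
```

```text
clock: 5.3
eef_pos: [444.9, 301.0, 242.3]
eef_rot: [-3.139, 0.001, 1.751]
wrist_force: [-0.4, 0.8, 1.4]
finger_gap: 0.2
finger_force: 0.0
clock: 6.18
eef_pos: [503.3, 311.8, 243.9]
eef_rot: [3.141, -0.0, 1.751]
wrist_force: [0.5, -0.1, -0.4]
finger_gap: 0.5
finger_force: 0.0
wrist roll X [-41.7  33.9  87.1] 16760 ztop 72.1
 plate 0
 tool -33.18960553477847 0.10462345158596698
scene roll X [-48.7  18.7  85.6] 186 ztop 76.3
 plate [127.5 131.8 135. ]
 tool -33.369974613796856 0.12322767409621971
```

```bash
python3 -m creep '{"slide":[[0.7,0.13,0],[0.7,0.13,0],[0.7,0.13,0],[0.6,0.11,0],[0.5,0.09,0],[0.4,0.07,0],[0.2,0.04,0],[0,0,0]],"turn":[0,0,0,0,0,0,0,0],"claw":[0,0,0,0,0,0,0,0]}' && python3 -m creep '{"slide":[[0.2,0.04,0],[0.2,0.04,0]],"turn":[0,0],"claw":[0,0]}'; python3 - <<'E'
from meas import *
for n in["wrist","top"]: p,W=cloud(n);m(W,n)
E
```

```text
clock: 7.28
eef_pos: [540.8, 318.7, 243.6]
eef_rot: [3.141, -0.0, 1.751]
wrist_force: [-0.8, -0.7, 1.1]
finger_gap: 0.4
finger_force: 0.7
clock: 7.52
eef_pos: [544.7, 319.5, 243.6]
eef_rot: [-3.141, 0.0, 1.751]
wrist_force: [-4.6, -1.5, 2.7]
finger_gap: 0.7
finger_force: 2.3
wrist roll X [1.000e-01 6.700e+01 1.111e+02] 13843 ztop 72.2
 plate [115.7 126.3 134. ]
 tool 9.431737697486424 0.36673796834838335Traceback (most recent call last):
  File "<stdin>", line 2, in <module>
  File "meas.py", line 6, in m
    print(tag,"roll X",np.percentile(X[f],[1,50,99]).round(1),f.sum(),"ztop",np.percentile(z[f],95).round(1))
                       ~~~~~~~~~~~~~^^^^^^^^^^^^^^^^
    return _quantile_unchecked(
        a, q, axis, out, overwrite_input, method, keepdims, weights)
    return _ureduce(a,
                    func=_quantile_ureduce_func,
    ...<5 lines>...
                    overwrite_input=overwrite_input,
                    method=method)
    r = func(a, **kwargs)
    result = _quantile(arr,
                       quantiles=q,
    ...<2 lines>...
                       out=out,
                       weights=wgt)
    slices_having_nans = np.isnan(arr[-1, ...])
                                  ~~~^^^^^^^^^
IndexError: index -1 is out of bounds for axis 0 with size 0
```

Force is starting to build (about 4.6 N); small steps until it clearly rises.

```bash
python3 -m creep '{"slide":[[0.15,0.03,0],[0,0,0]],"turn":[0,0],"claw":[0,0]}' ; python3 -m creep '{"slide":[[0.15,0.03,0],[0,0,0]],"turn":[0,0],"claw":[0,0]}'
```

```text
clock: 7.88
eef_pos: [546.1, 319.8, 243.7]
eef_rot: [-3.141, 0.0, 1.751]
wrist_force: [-6.3, -1.1, 4.4]
finger_gap: 0.7
finger_force: 3.4
clock: 8.12
eef_pos: [546.8, 320.1, 243.6]
eef_rot: [-3.137, 0.001, 1.751]
wrist_force: [-19.6, -6.0, 12.1]
finger_gap: 0.6
finger_force: 9.9
```

```bash
python3 -m creep '{"slide":[[-1,-0.18,0],[-2,-0.36,0],[-2,-0.36,0],[0,0,4],[0,0,5],[0,0,5],[-4,-0.7,0],[-4,-0.7,0]],"turn":[0,0,0,0,0,0,0,0],"claw":[0,0,0,0,0,0,0,0]}' ; python3 - <<'E'
from meas import *
p,W=cloud("wrist");m(W,"wrist")
p2,W2=cloud("top");p3,W3=cloud("scene")
save("w5",np.hstack([cv2.resize(p,(266,200)),cv2.resize(p2[150:260,180:280],(266,293))[:200],cv2.resize(p3[110:260,130:330],(266,200))]))
X=(W[...,:2]-O)@ux;Y=(W[...,:2]-O)@uy;z=W[...,2]
for x0 in (30,60,90,110):
    f=(abs(X-x0)<6)&(abs(Y)<36)&(z>66)&(z<80); print(x0,np.median(Y[f]).round(1),f.sum())
E
```

```text
clock: 9.12
eef_pos: [416.6, 296.7, 383.9]
eef_rot: [3.14, -0.0, 1.75]
wrist_force: [-0.1, -0.1, 0.2]
finger_gap: 0.4
finger_force: 0.0
wrist roll X [ 17.9  59.5 105.1] 4510 ztop 71.2
 plate 0
 tool -124.20027808375467 0.9132889217081264
30 -1.6 487
60 -1.3 485
90 -1.1 519
110 -15.3 62
```

View pics/w5.png

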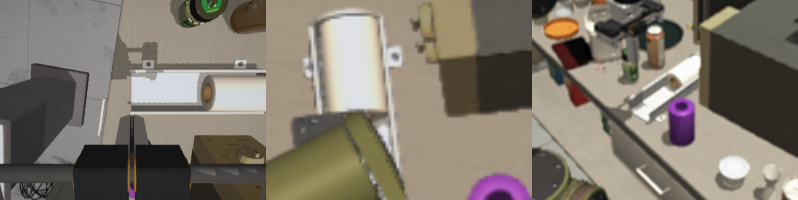

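The roll lies straight in the channel: its top line is within 2 mm of the centre line and its rear end is at X≈18–20, so its front is at the plate. The top panel shows no gap at the plate, and the bystanders in view are still standing. I'll hand in.

```bash
python3 -c "
from cell import manip
print(manip.sign_off())"
```

```text
the job is handed in; nothing more can be done
None
```

The film roll was tipped over, lies lengthwise in the cradle and has been pushed home against the end plate, and the job is handed in; no verdict came back, and the can, spice jar and cup still stood in the last pictures (I did not re-measure the bystanders).

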